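# Shut and bolt the guard of the cut-off saw

### The arm

A 6-joint arm with a two-finger parallel gripper is mounted at the origin on a cart in front of the work surface, level with it; the furniture and walls round the work are solid. World frame = base frame: x ahead of the robot, y to its left, z up, the work surface at z = 0. Lengths are in m, angles in rad, forces in N, time in s.
With the tool pointing down it reaches from about 0.25 to 0.725 m from the base axis. Payload 4 kg.
Tool frame: the origin (TCP) lies between the finger pads; the fingertips stand 8 mm ahead of it and the grasp point (between the pads) lies 11 mm behind it; z points along the fingers, y is the direction in which the jaws open and shut (so a half turn about z gives the same grasp; the last joint's range is limited). The gripper opens to 85 mm and grips with 20 to 120 N. Pads are 22 mm wide; open, the fingers measure 114 mm over their backs; the gripper's body (76 mm by 85 mm) begins 54 mm behind the grasp point. The pads swing forward as they close: fully open they stand 13 mm farther back than shut.
Start: joints at [-1.101, 0.241, 0.005, 1.335, 0, 1.571], TCP at [0.226, -0.446, 0.239] pointing down, gripper open.
Joint ranges: [-2.72, 2.72], [-1.05, 1.87], [-1.09, 1.28], [-1.99, 2.15], [-1.42, 1.44], [-3.14, 3.14]. Speed limits (rad/s): [2.79, 2.79, 3.14, 3.14, 3.14, 3.14].

### API

Orientations are given as a unit quaternion [x, y, z, w].
In Python, from workcell import * gives the robot as it stands.
- The arm moves only by the tool send_rows, never from a script. Its argument "increments" is a list that holds one entry, the list of rows, each a list of 6 numbers: the shift along the tool's x, y, z in units of 50 mm (1.0 is 50 mm), then the turn, a rotation vector about the tool's x, y, z in units of 10 degrees (1.0 is 10 degrees). In form: [[[x, y, z, ax, ay, az], ...]]. A call has 1 to 8 rows; each row shifts and turns the commanded pose from where the row before left it, along the tool's axes as they then stand; what a row does not reach is not made up. A row lasts 1/8 s, in which the tool goes at most 62.5 mm and 10.7 degrees, less where a joint would pass 70% of its speed; a pose out of reach is approached as far as the arm can. A call with a number of a shift or a turn outside -1 to 1 is refused whole. A call with a gripper value outside its range is refused whole. "grip" is the closure, from 0 (fully open) to 1 (shut), set as the call begins (left out, the last holds). The fingers move at their own pace and stop on an object; the grip force is fixed at half the most. Time passes only in rows, so rows that do not move let the fingers close. It gives the time, the measured TCP pose, the force and the opening at its end, in the units of the state.
- get_obs(): the state, without advancing time (a new reading comes with each control period).
- camera(name): name is "scene" or "top" or "wrist"; returns a dict with "color" (400x640x3 uint8, red, green, blue), "z_map" (400x640 float32, m along the optical axis (not along the pixel's ray), 0 where there is no reading), "intrinsics" (3x3 intrinsics, pixels), "pose" (4x4, takes a point from camera to world coordinates); the wrist camera has in their place "mount" (4x4, takes a point from camera to tool coordinates, whose origin is the TCP and whose axes are the flange's). Camera axes: x right, y down, z forward; pixel columns grow to the right and rows downward; lengths in m; the calibration is good to about 2 mm. The wrist camera is an equidistant fisheye: a pixel r from the principal point sees the ray r / f radians off the axis. A picture is of the moment at which its call begins: read the wrist's pose just before it.
- job_done(): hands the job in, once; it reports no verdict.
The state is a dict: "clock": time; "joint_pos": joint angles; "joint_vel": joint speeds; "tau": joint torques, N m; "eef_pos": TCP position; "tool_rot": TCP orientation; "ft_force": force on the tool from outside, world axes, zero at the start; "ft_torque": the same for the moment, N m; "grip_width": finger opening in m.
Only numpy, scipy, OpenCV 4.12 (cv2) and the standard library are available. Lean on these libraries where they do the work, as an engineer would, in place of code of your own. Each camera call takes 0.05 s, during which the arm holds its last target.

### The job

Get the bench cut-off saw ready to run: push its clear sliding guard fully shut over the wheel, then hold the long red spring catch down with one fingertip while the other pushes the bolt's upright lug all the way home into the guard, and let go so that the catch springs up and locks the bolt. Only touch and push: do not pinch the lug and do not force anything, and leave the sample and the tweezers lying on the saw's deck where they are.

Things in the scene. Friction and masses are not known exactly. Their poses are not given: they have to be found in the camera images.
- saw: bench cut-off saw, fixed. Origin on the bench under its deck: +x from the operating panel (front, x = -155 mm) to the back (x = 130 mm), y = -150 to 150 mm, z up; deck top at z = 70 mm. Wheel 42 mm above the deck at y = -74 mm. Latch on the deck's front: bolt along x at y = -60 mm, red catch parallel to it at y = -14 mm. Striker block on the guard's front face
- guard (a joint): clear guard with yellow edges, 120 x 120 mm, top 65 mm above the deck, on rails along the saw's y over x = -5 to 115 mm. Metres from shut: 0 = fully shut against a fixed end plate; starts 0.06 to 0.10 open; stop at 0.105. It opens towards +y, so is pushed shut towards -y. Stays where left; friction 2.5 N
- guard_pad (a point): centre of the outer face of the black upright push pad (78 mm along x, 38 mm high) on the guard's +y end wall, 36 mm above the deck; the face looks to the saw's +y and moves with the guard. Deck free in front of it. Axes as the saw's
- bolt (a joint): steel bolt, 10 mm thick, sliding along the saw's +x into the guard. Metres: 0 = drawn (start), 0.028 = fully home. With the guard shut it enters a 15 mm wide hole in the striker block, else it hits the guard or bars its way. Friction 2.5 N. While the catch is up it is locked at either end of its travel, with about 2 mm of play
- lug (a point): centre of the rear (-x) face of the bolt's upright lug, the face to push towards +x; lug 8 mm thick along x, 16 mm wide along y. This point is 42 mm above the deck, the lug's top 54 mm, its foot 26 mm. The bolt's saddles are 30 mm high; the rear one ends 17.5 mm behind this face when drawn. Axes as the saw's
- catch (a joint): long red spring catch beside the bolt, sinks straight down. Metres: 0 = up, 0.008 = fully down (stop). Spring 5 N at the top, 9 N fully down. It frees the bolt when more than 0.0045 down. Let go, it springs up: to 0 with the bolt at either end of its travel (locked), only part way with the bolt in between
- catch_top (a point): centre of the red catch's flat top, 80 mm long along the saw's x, 22 mm wide along y; 44 mm above the deck when up, 36 mm fully down. May be pressed anywhere, a tip may slide along it. It lies 46 mm to the +y side of the lug's middle and reaches from 34 mm behind the drawn lug's rear face to 46 mm ahead of it. Its housing is 28 mm high. Axes as the saw's
- deck_sample_mid (a point): loose black sample, a 30 mm disc 19 mm high, lying on the front left part of the deck; its centre. Not to be moved
- tweezers: loose steel tweezers, 13 x 122 x 9 mm, lying on the deck along its left (+y) edge, front half; origin under their centre. Not to be moved

How it is judged:
On the way, in this order (a step that is already met when the one before it is completed fails the run):
1. the guard is pushed fully shut (within 3 mm) (value of joint guard below 0.003 m), for 0.1 s.
2. a fingertip holds the catch down while the other pushes the bolt through the middle of its travel (value of joint bolt between 0.006 and 0.023 m and value of joint catch above 0.004 m and contact force between the fingers and catch above 1 N and contact force between the fingers and bolt above 0.5 N), for 0.02 s.
At the end, for the whole second after the job is handed in: The guard is within 3 mm of fully shut, the bolt within 3.5 mm of fully home in the guard, and the catch has sprung up again (within 2 mm of its top), so that the bolt is locked (value of joint guard below 0.003 m and value of joint bolt above 0.0245 m and value of joint catch below 0.002 m); the robot touches nothing.
It fails at once if the lug is pinched (pressed on front and back, or on both sides, at once) in place of being pushed (contact force between the fingers and lug_back above 2 N and contact force between the fingers and lug_front above 2 N).
It fails at once if the bolt, the catch or the guard is forced (over 60 N) (contact force between the fingers and bolt above 60 N or contact force between the fingers and catch above 60 N or contact force between the fingers and guard above 60 N).
It fails at once if the sample on the deck is moved or lifted by more than 10 mm (distance of deck_sample_mid from where it was at the start of the episode above 0.01 m).
It fails at once if the tweezers on the deck are moved or lifted by more than 15 mm (distance of tweezers from where it was at the start of the episode above 0.015 m).
It also fails if it takes over 45 s, if anything falls off the work surface, if the arm or the gripper's body presses on something with over 40 N, if the wrist force passes 120 N, or if a joint passes its speed limit or range.

## Working session

There is one attempt and no reset: what is moved stays moved. The work goes in short steps, Python scripts to look and compute and a tool call to move; the robot and the scene stay as the last step left them, time stands still between calls to the robot, and variables do not carry over. Pictures are saved under pics/ and viewed, and the job is handed in when it is done.

Besides the shell and the picture viewer there is one more tool, called after "Call:" as name(argument=value, ...) on one line, values as JSON. send_rows: Moves the arm, as the interface text tells. Its arguments: {"type":"object","properties":{"increments":{"type":"array"},"grip":{"type":"number"}},"required":["increments"]}

```bash
mkdir -p pics; ls; python3 - <<'E'
from workcell import *
import cv2,numpy as np
o=get_obs();print(o)
for n in("scene","top","wrist"):
    c=camera(n);cv2.imwrite(f"pics/a_{n}.png",c["color"][:,:,::-1]);np.savez(f"a_{n}.npz",**c)
    print(n,c["intrinsics"],c.get("pose",c.get("mount")))
E
```

```text
pics
{'clock': 0.0, 'joint_pos': array([-1.10096865e+00,  2.41439861e-01,  3.72322562e-03,  1.33518547e+00,
       -1.58443900e-05,  1.57082221e+00]), 'joint_vel': array([-0.00032676,  0.00028377, -0.00151432,  0.00051774,  0.00058739,
       -0.00286586]), 'tau': array([ 3.47230025e-04, -3.72320187e+01,  2.52406061e+01,  1.68640679e-02,
        2.04270800e-04, -1.23671518e-05]), 'eef_pos': array([ 0.22608576, -0.44528094,  0.23839912]), 'tool_rot': array([ 9.72536871e-01,  2.32746483e-01, -2.52787322e-04, -1.02212312e-03]), 'ft_force': array([-0.27726267, -0.14242264,  0.02037719]), 'ft_torque': array([ 0.03604062,  0.02057693, -0.01295309]), 'grip_width': 0.0852532490825863}
scene [[503.9204595    0.         312.43886422]
 [  0.         503.9204595  195.14890122]
 [  0.           0.           1.        ]] [[-0.65850228 -0.4559452   0.59873928  0.0619196 ]
 [-0.75248166  0.38612062 -0.53355619  0.48577367]
 [ 0.0120868  -0.8018883  -0.59735171  0.61870013]
 [ 0.          0.          0.          1.        ]]
top [[482.5431282    0.         321.84146193]
 [  0.         482.5431282  208.26770338]
 [  0.           0.           1.        ]] [[-0.02577007 -0.99908706  0.03407273  0.51444577]
 [-0.99922782  0.02473252 -0.03052983  0.02579296]
 [ 0.02965926 -0.03483317 -0.99895294  0.94342328]
 [ 0.          0.          0.          1.        ]]
wrist [[309.70691629   0.         318.6386748 ]
 [  0.         309.70691629 195.32557944]
 [  0.           0.           1.        ]] [[-8.31139432e-04 -9.46422015e-01 -3.22931384e-01  8.48267378e-02]
 [ 9.99999637e-01 -7.25367759e-04 -4.47881873e-04 -3.55888067e-04]
 [ 1.89641250e-04 -3.22931639e-01  9.46422274e-01 -1.35094409e-01]
 [ 0.00000000e+00  0.00000000e+00  0.00000000e+00  1.00000000e+00]]
```

View pics/a_top.png

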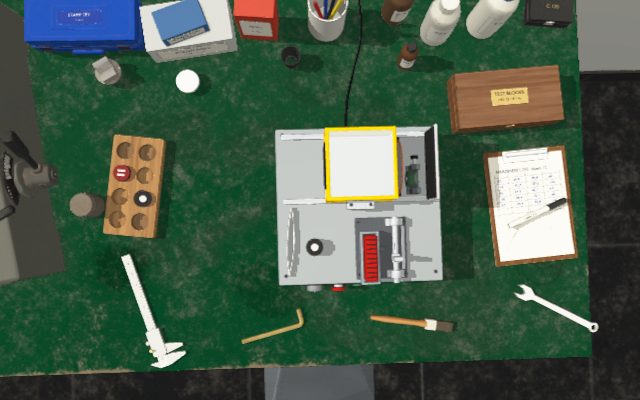

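View pics/a_scene.png

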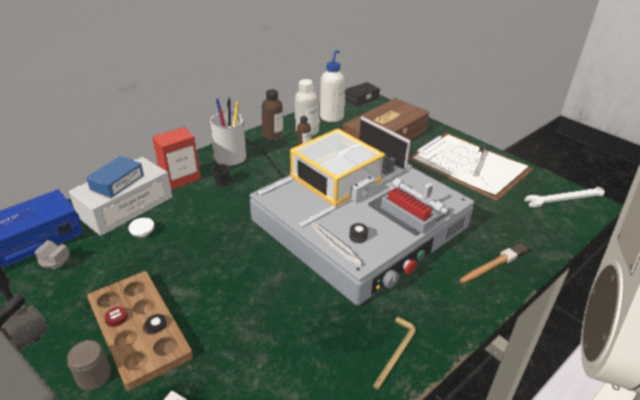

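```bash
cat > h.py <<'E'
import numpy as np,cv2
def cloud(c):
    z=c["z_map"].astype(float);K=c["intrinsics"];v,u=np.mgrid[:z.shape[0],:z.shape[1]]
    p=np.stack([(u-K[0,2])/K[0,0]*z,(v-K[1,2])/K[1,1]*z,z],-1)
    T=c["pose"];return p@T[:3,:3].T+T[:3,3]
def proj(c,P):
    T=c["pose"];q=(np.atleast_2d(P)-T[:3,3])@T[:3,:3];K=c["intrinsics"]
    return np.c_[q[:,0]/q[:,2]*K[0,0]+K[0,2],q[:,1]/q[:,2]*K[1,1]+K[1,2]]
E
python3 - <<'E'
import numpy as np,cv2
from h import *
c=dict(np.load("a_top.npz"));P=cloud(c)
im=c["color"][110:300,260:460,::-1];cv2.imwrite("pics/b.png",cv2.resize(im,None,fx=4,fy=3.1578,interpolation=cv2.INTER_CUBIC)[:600])
im=c["color"][120:300,265:455,::-1];cv2.imwrite("pics/b.png",cv2.resize(im,None,fx=3.3,fy=3.3,interpolation=cv2.INTER_CUBIC))
sub=P[110:300,260:460];z=sub[...,2]
print(np.histogram(z[(z>0.02)&(z<.2)],bins=36,range=(.02,.2)))
m=(abs(P[...,2]-.07)<.006);m[:110]=0;m[300:]=0;m[:,:260]=0;m[:,460:]=0
pts=P[m];print(pts[:,2].mean(),np.median(pts[:,2]))
r=cv2.minAreaRect((pts[:,:2]*1000).astype(np.float32));print(r,cv2.boxPoints(r))
E
```

```text
(array([  20,   22,   21,   31,   78,  105,   99,   65,    1, 4443, 9543,
       2004,  364,  393,  441,  685,  445,  335,  422,  317,  126,  114,
       1648, 3940,   29,    0,    0,    0,    0,    0,    0,    0,    0,
          0,    0,    0]), array([0.02 , 0.025, 0.03 , 0.035, 0.04 , 0.045, 0.05 , 0.055, 0.06 ,
       0.065, 0.07 , 0.075, 0.08 , 0.085, 0.09 , 0.095, 0.1  , 0.105,
       0.11 , 0.115, 0.12 , 0.125, 0.13 , 0.135, 0.14 , 0.145, 0.15 ,
       0.155, 0.16 , 0.165, 0.17 , 0.175, 0.18 , 0.185, 0.19 , 0.195,
       0.2  ]))
0.07095689932754728 0.07083155047795486
((548.9053955078125, -67.27044677734375), (281.9294128417969, 297.35888671875), 0.18964357674121857) [[ 407.44934   80.94161]
 [ 408.4336  -216.41566]
 [ 690.36145 -215.48251]
 [ 689.3772    81.87477]]
```

View pics/b.png

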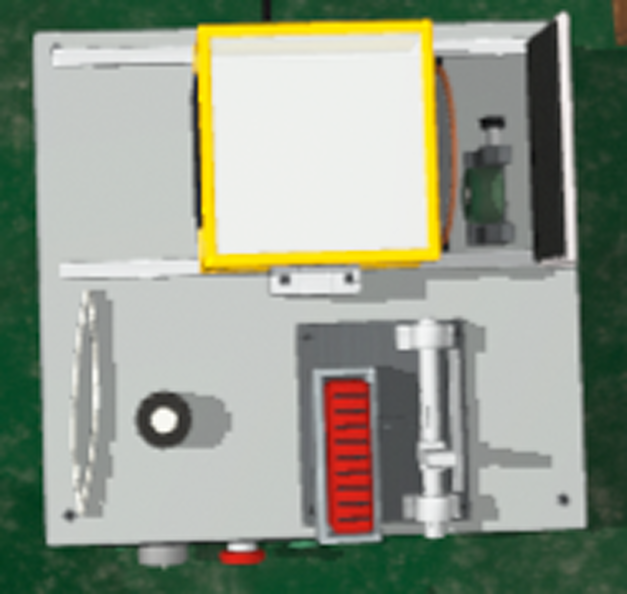

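```bash
cat >> h.py <<'E'
O=np.array([.5614,-.0673]);YAW=np.radians(0.19)
def s2w(p,O=O,yaw=YAW):
    p=np.atleast_2d(np.array(p,float));c,s=np.cos(yaw),np.sin(yaw)
    return np.c_[O[0]+c*p[:,0]-s*p[:,1],O[1]+s*p[:,0]+c*p[:,1],p[:,2]]
E
python3 - <<'E'
import numpy as np,cv2
from h import *
for n,(x0,y0,x1,y1,f) in {"top":(265,120,455,300,3.3),"scene":(240,120,480,300,3.3)}.items():
    c=dict(np.load(f"a_{n}.npz"));P=cloud(c)
    im=cv2.resize(c["color"][y0:y1,x0:x1,::-1],None,fx=f,fy=f,interpolation=cv2.INTER_CUBIC)
    def dr(pts,col,lines=True):
        q=((proj(c,s2w(np.array(pts)/1000))-[x0,y0]+.5)*f).astype(np.int32)
        cv2.polylines(im,[q.reshape(-1,1,2)],True,col,1)
    dr([[-155,-150,70],[130,-150,70],[130,150,70],[-155,150,70]],(0,0,255))
    g=-15
    # catch: lug x unknown L
    hsv=cv2.cvtColor(c["color"],cv2.COLOR_RGB2HSV)
    m=((hsv[...,0]<8)|(hsv[...,0]>172))&(hsv[...,1]>150)&(P[...,2]>.1)&(P[...,2]<.13)&(P[...,0]>.4)&(P[...,0]<.7)
    pts=P[m];r=cv2.minAreaRect((pts[:,:2]*1000).astype(np.float32));print(n,m.sum(),r,np.median(pts[:,2]),pts.min(0),pts.max(0))
    # guard top
    y=((hsv[...,0]>20)&(hsv[...,0]<32)&(hsv[...,1]>180))&(P[...,2]>.128)
    pts=P[y];r=cv2.minAreaRect((pts[:,:2]*1000).astype(np.float32));print(" guard",r,np.median(pts[:,2]))
    # bolt region
    w=(abs(P[...,1]-(-.127))<.012)&(P[...,2]>.115)&(P[...,0]>.38)&(P[...,0]<.55)&(P[...,2]<.16)
    pts=P[w];print(" lug",pts[np.argsort(pts[:,2])][-25:].round(4).tolist())
    cv2.imwrite(f"pics/c_{n}.png",im)
E
```

```text
top 571 ((455.0019226074219, -81.1894302368164), (22.98969268798828, 79.22942352294922), 88.88592529296875) 0.11446566816800685 [ 0.41541407 -0.09341184  0.1003987 ] [ 0.49468545 -0.07022022  0.12044595]
 guard ((695.2013549804688, -76.45264434814453), (142.81544494628906, 390.0140075683594), 80.61679077148438) 0.13640716386693297
 lug [[0.4512, -0.1232, 0.1237], [0.4512, -0.1249, 0.1238], [0.453, -0.1215, 0.1239], [0.4511, -0.1283, 0.124], [0.4529, -0.1249, 0.1241], [0.4527, -0.1334, 0.1242], [0.4496, -0.1231, 0.1243], [0.4544, -0.1335, 0.1243], [0.4494, -0.1281, 0.1246], [0.453, -0.1231, 0.1246], [0.4561, -0.1334, 0.1247], [0.4547, -0.1231, 0.1248], [0.4564, -0.1232, 0.1248], [0.4511, -0.1315, 0.1249], [0.451, -0.1332, 0.125], [0.4528, -0.1299, 0.125], [0.4512, -0.1264, 0.125], [0.4546, -0.1282, 0.1251], [0.4546, -0.1265, 0.1251], [0.4514, -0.1212, 0.1255], [0.4529, -0.128, 0.1256], [0.4495, -0.1296, 0.1261], [0.4512, -0.1296, 0.1263], [0.4529, -0.1313, 0.1263], [0.4563, -0.1314, 0.1264]]
scene 513 ((453.5154113769531, -79.75508117675781), (76.90095520019531, 20.621070861816406), 0.5542580485343933) 0.11181884549429999 [ 0.41503245 -0.09022038  0.10004232] [ 0.49189342 -0.06945412  0.1164762 ]
 guard ((0.0, 0.0), (0.0, 0.0), 0.0) nan
  return _methods._mean(a, axis=axis, dtype=dtype,
  ret = ret.dtype.type(ret / rcount)
```

View pics/c_top.png

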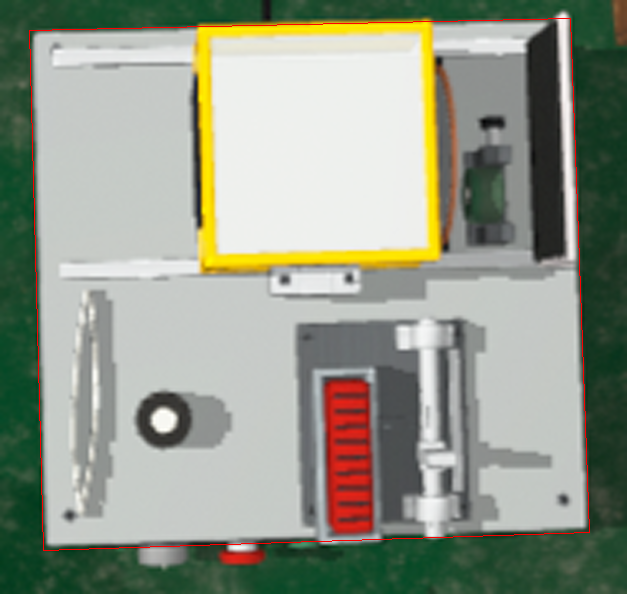

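View pics/c_scene.png

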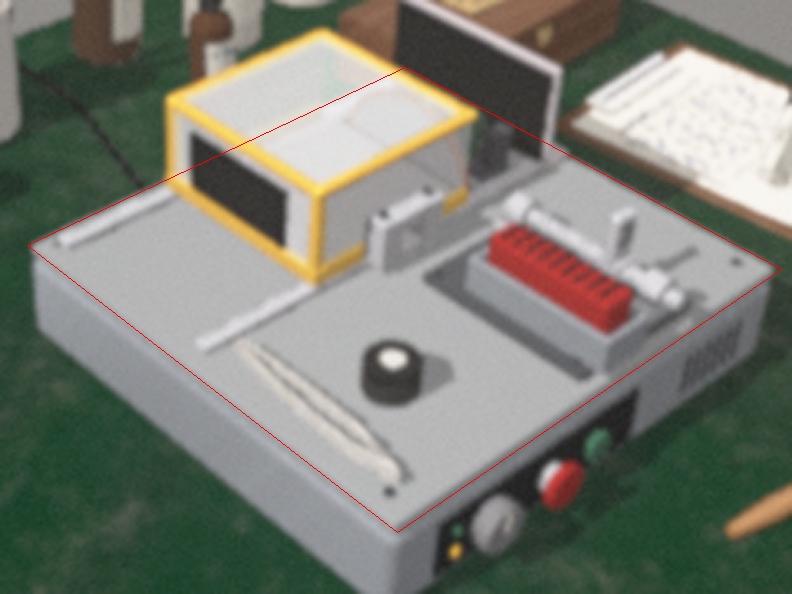

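```bash
python3 - <<'E'
import numpy as np,cv2
from h import *
c=dict(np.load("a_scene.npz"));P=cloud(c)
# pad black: crop polygon around (190,135)-(285,245) /3.3+ (240,120)
for (u,v) in [(205,165),(240,185),(270,210),(205,180),(270,225)]:
    uu,vv=int(u/3.3+240),int(v/3.3+120); print(P[vv-1:vv+2,uu-1:uu+2].reshape(-1,3).mean(0))
c=dict(np.load("a_top.npz"));P=cloud(c)
m=(abs(P[...,2]-.136)<.006)&(P[...,0]>.54)&(P[...,0]<.7)&(P[...,1]>-.2)&(P[...,1]<.1)
p=P[m];print(np.percentile(p,[0.5,2,98,99.5],axis=0))
m=(P[...,2]>.11)&(P[...,0]>.56)&(P[...,0]<.7)&(P[...,1]>-.26)&(P[...,1]<-.13)
p=P[m];print("plate",np.percentile(p[:,1],[1,25,50,75,99]),p[:,2].max())
E
```

```text
[ 0.64165203 -0.00459742  0.10975569]
[ 0.6141786  -0.0046253   0.11099672]
[ 0.58986918 -0.00433577  0.10903476]
[0.57766984 0.04952407 0.1583764 ]
[ 0.58945147 -0.00427566  0.09849341]
[[ 0.55506638 -0.1958782   0.13157609]
 [ 0.55684661 -0.19396646  0.13261147]
 [ 0.67571125 -0.00869358  0.13903476]
 [ 0.67791932 -0.00682807  0.13996405]]
plate [-0.19665846 -0.19289752 -0.190185   -0.1893667  -0.14048658] 0.14125427801586887
```

Call:
send_rows(increments=[[[0,0,0,0,0,0.9],[0,0,0,0,0,0.9],[0,0,0,0,0,0.89],[0.6,-0.76,0,0,0,0],[0.6,-0.76,0,0,0,0],[0.6,-0.76,0,0,0,0],[0.6,-0.76,0,0,0,0],[0.6,-0.76,0,0,0,0]]], grip=1)

```text
clock: 1.15
eef_pos: [0.3769, -0.2544, 0.2391]
tool_rot: [1.0, 0.0, -0.0, -0.0]
ft_force: [0.2, -0.8, 0.6]
grip_width: 0.0
```

Call:
send_rows(increments=[[[0.6,-0.76,0,0,0,0],[0.6,-0.76,0,0,0,0],[0.6,-0.76,0,0,0,0],[0.6,-0.76,0,0,0,0],[0.6,-0.76,0,0,0,0],[0.6,-0.76,0,0,0,0],[0.6,-0.76,0,0,0,0],[0,0,0,0,0,0]]])

```text
clock: 2.15
eef_pos: [0.5874, 0.0079, 0.2379]
tool_rot: [1.0, 0.006, -0.001, -0.002]
ft_force: [-0.6, -0.3, -0.9]
grip_width: -0.0001
```

Call:
send_rows(increments=[[[0.6,-0.5,0,0,0,0],[0,-0.5,0,0,0,0],[0,0,0.7,0,0,0],[0,0,0.7,0,0,0],[0,0,0.7,0,0,0],[0,0,0.5,0,0,0],[0,0,0,0,0,0]]])

```text
clock: 3.02
eef_pos: [0.613, 0.0351, 0.1076]
tool_rot: [1.0, 0.023, -0.003, -0.011]
ft_force: [0.0, 0.3, 0.7]
grip_width: 0.0001
```

```bash
python3 - <<'E'
from workcell import *
import cv2,numpy as np
for n in("scene","top"):
    c=camera(n);cv2.imwrite(f"pics/d_{n}.png",c["color"][:,:,::-1])
E
```

```text
(no output)
```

View pics/d_scene.png

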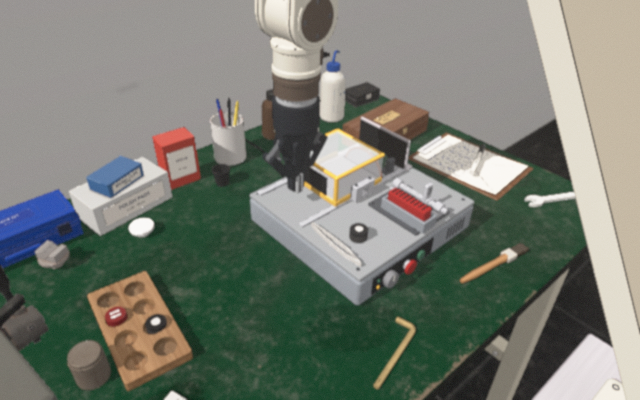

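Call:
send_rows(increments=[[[0,0,0.08,-0.13,0.03,0.26],[0,0,0,0,0,0]]])

```text
clock: 3.38
eef_pos: [0.6167, 0.0194, 0.1066]
tool_rot: [1.0, 0.013, 0.003, -0.005]
ft_force: [-0.2, 0.6, 1.0]
grip_width: -0.0003
```

Call:
send_rows(increments=[[[0,0,0,0,0,0],[0,0,0,0,0,0]]])

```text
clock: 3.62
eef_pos: [0.6166, 0.0207, 0.1061]
tool_rot: [1.0, 0.014, 0.002, -0.006]
ft_force: [0.1, -0.1, -0.2]
grip_width: 0.0
```

```bash
python3 - <<'E'
from workcell import *
print(get_obs())
E
```

```text
{'clock': 3.625, 'joint_pos': array([0.02811372, 0.54828922, 0.11041509, 1.12791112, 0.01151415,
       3.14149926]), 'joint_vel': array([ 1.45816102e-03,  4.13863690e-03, -1.15510218e-03,  1.00627443e-04,
        6.80822166e-05, -4.50062135e-04]), 'tau': array([-1.24777160e-01, -4.98882830e+01,  2.36937815e+01, -3.26012517e-02,
        3.23611835e-02,  1.46430750e-05]), 'eef_pos': array([0.61663714, 0.02074424, 0.10610113]), 'tool_rot': array([ 0.99988063,  0.01411724,  0.00242459, -0.00579156]), 'ft_force': array([ 0.1461616 , -0.06226657, -0.16701735]), 'ft_torque': array([-0.03195972, -0.02537597,  0.01357758]), 'grip_width': 3.371644601984467e-05}
```

Call:
send_rows(increments=[[[0,0,0,-0.07,-0.03,-0.3],[0,0.15,0,0,0,0],[0,0.15,0,0,0,0],[0,0.15,0,0,0,0],[0,0.15,0,0,0,0],[0,0.15,0,0,0,0]]])

```text
clock: 4.38
eef_pos: [0.619, -0.0171, 0.1055]
tool_rot: [0.999, 0.04, -0.001, 0.0]
ft_force: [-2.5, 2.5, -0.3]
grip_width: 0.0
```

Call:
send_rows(increments=[[[-0.02,0.12,0,0,0,0],[-0.01,0.12,0,0,0,0],[-0.01,0.12,0,0,0,0],[-0.01,0.12,0,0,0,0],[-0.01,0.12,0,0,0,0],[-0.01,0.1,0,0,0,0],[-0.01,0.1,0,0,0,0]]])

```text
clock: 5.25
eef_pos: [0.619, -0.0525, 0.106]
tool_rot: [0.999, 0.042, 0.0, -0.005]
ft_force: [1.5, 21.4, 0.4]
grip_width: -0.0001
```

Call:
send_rows(increments=[[[0,-0.3,0,0,0,0],[0,-0.3,0,0,0,0],[0,0,-0.7,0,0,0],[0,0,-0.7,0,0,0],[-0.6,0.5,-0.5,0,0,0.1],[-0.8,0.4,0,0,0,0.1],[-0.8,0.4,0,0,0,0.1],[-0.8,0.3,0,0,0,0.1]]], grip=1)

```text
clock: 6.25
eef_pos: [0.47, -0.1155, 0.2014]
tool_rot: [1.0, 0.005, 0.0, 0.001]
ft_force: [-1.1, -0.6, -0.2]
grip_width: 0.0002
```

Call:
send_rows(increments=[[[-0.8,0.3,0,0,0,0.05],[0,0,0,0,0,0],[0,0,0,0,0,0]]], grip=0.6)

```text
clock: 6.62
eef_pos: [0.4321, -0.1302, 0.2017]
tool_rot: [1.0, 0.001, 0.001, 0.001]
ft_force: [-0.8, -0.4, 0.2]
grip_width: 0.0342
```

```bash
python3 - <<'E'
from workcell import *
import cv2,numpy as np
from h import *
o=get_obs();print(o["eef_pos"],o["tool_rot"],o["joint_pos"],o["ft_force"],o["grip_width"])
c=camera("top");np.savez("e_top.npz",**c)
im=c["color"][100:310,250:470,::-1];cv2.imwrite("pics/e_top.png",cv2.resize(im,None,fx=2.8,fy=2.8,interpolation=cv2.INTER_CUBIC))
c=camera("wrist");cv2.imwrite("pics/e_wrist.png",c["color"][:,:,::-1])
c=camera("scene");np.savez("e_scene.npz",**c);P=cloud(c);cv2.imwrite("pics/e_scene.png",c["color"][:,:,::-1])
E
```

```text
[ 0.4321178  -0.13022278  0.201665  ] [9.99998707e-01 9.77017469e-04 8.00494067e-04 9.94908457e-04] [-2.91758606e-01  1.64498371e-01 -1.91127074e-01  1.21306379e+00
 -1.44316429e-03  2.84787849e+00] [-0.78197831 -0.3631824   0.22578352] 0.03416916448505554
```

View pics/e_top.png

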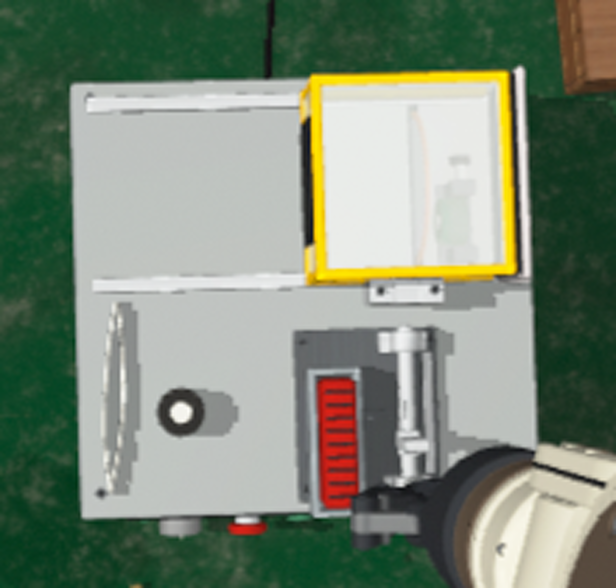

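View pics/e_wrist.png

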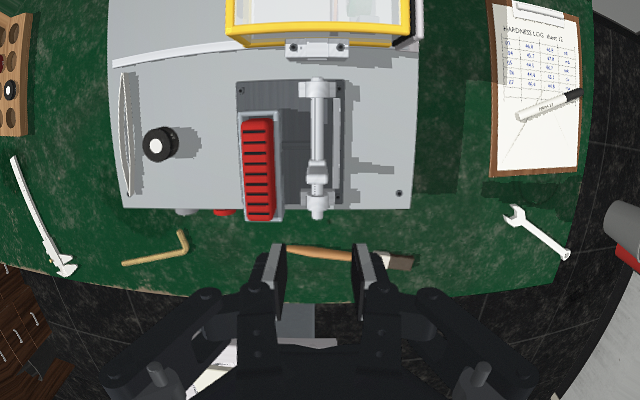

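View pics/e_scene.png

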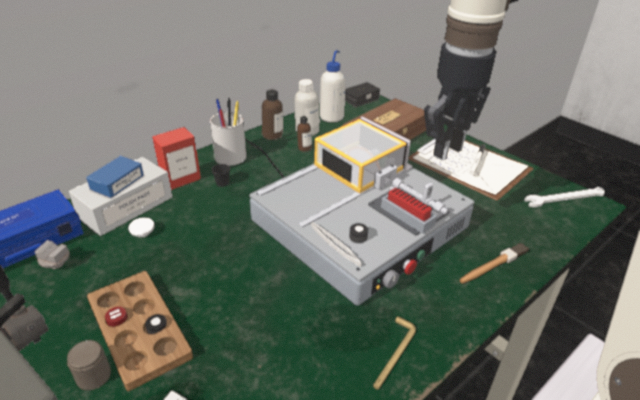

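Call:
send_rows(increments=[[[-0.04,-0.52,0,0,0,0],[0,0,0.5,0,0,0],[0,0,0.5,0,0,0],[0,0,0.2,0,0,0],[0,0,0,0,0,0],[0,0,0,0,0,0]]])

```text
clock: 7.52
eef_pos: [0.4302, -0.1043, 0.1417]
tool_rot: [1.0, 0.001, 0.001, 0.001]
ft_force: [0.6, 0.3, -0.3]
grip_width: 0.0346
```

```bash
python3 - <<'E'
from workcell import *
import cv2,numpy as np
from h import *
o=get_obs();print(o["eef_pos"],o["tool_rot"],o["ft_force"],o["grip_width"])
c=camera("scene");np.savez("f_scene.npz",**c);im=c["color"][130:250,330:490,::-1];cv2.imwrite("pics/f_scene.png",cv2.resize(im,None,fx=5,fy=5,interpolation=cv2.INTER_CUBIC))
c=camera("wrist");cv2.imwrite("pics/f_wrist.png",cv2.resize(c["color"][150:350,180:460,::-1],None,fx=2.8,fy=2.8,interpolation=cv2.INTER_CUBIC))
E
```

```text
[ 0.43015353 -0.10428255  0.14173565] [9.99999039e-01 1.08901326e-03 5.02470709e-04 6.95456010e-04] [ 0.56351457  0.30525875 -0.30262082] 0.034617021776275
```

View pics/f_scene.png

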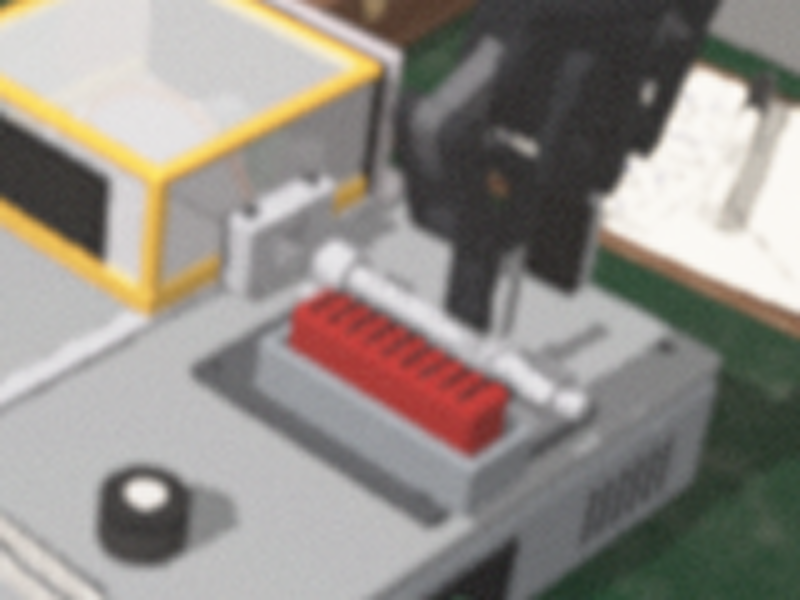

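View pics/f_wrist.png

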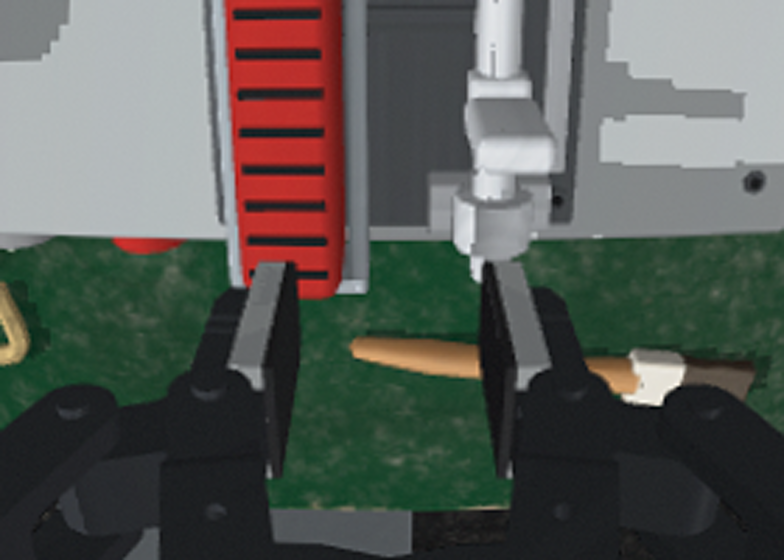

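Call:
send_rows(increments=[[[0,0,0.15,0,0,0],[0,0,0.15,0,0,0],[0,0,0,0,0,0]]], grip=0.56)

```text
clock: 8.0
eef_pos: [0.4284, -0.104, 0.1251]
tool_rot: [1.0, 0.001, -0.001, 0.0]
ft_force: [-0.2, 1.4, -0.7]
grip_width: 0.0377
```

Call:
send_rows(increments=[[[0,0,0.06,0,0,0],[0,0,0,0,0,0]]])

```text
clock: 8.25
eef_pos: [0.4291, -0.1041, 0.1228]
tool_rot: [1.0, 0.001, -0.0, 0.0]
ft_force: [-0.2, 0.5, -0.7]
grip_width: 0.0377
```

Call:
send_rows(increments=[[[0,0,0.06,0,0,0],[0,0,0,0,0,0]]])

```text
clock: 8.5
eef_pos: [0.4296, -0.1042, 0.1204]
tool_rot: [1.0, 0.001, 0.0, 0.001]
ft_force: [-0.7, 0.3, 5.1]
grip_width: 0.0377
```

Call:
send_rows(increments=[[[0,0,0.06,0,0,0],[0,0,0.06,0,0,0],[0,0,0,0,0,0]]])

```text
clock: 8.88
eef_pos: [0.4296, -0.1042, 0.1147]
tool_rot: [1.0, 0.001, 0.0, 0.001]
ft_force: [-1.6, 0.5, 7.6]
grip_width: 0.0373
```

```bash
python3 - <<'E'
from workcell import *
import cv2,numpy as np
o=get_obs();print(o["eef_pos"],o["ft_force"],o["ft_torque"])
c=camera("wrist");cv2.imwrite("pics/g_wrist.png",cv2.resize(c["color"][150:350,180:460,::-1],None,fx=2.8,fy=2.8,interpolation=cv2.INTER_CUBIC))
E
```

```text
[ 0.42963544 -0.10420067  0.11473622] [-1.57126442  0.52258379  7.56245676] [0.18309446 0.32838359 0.02492003]
```

View pics/g_wrist.png

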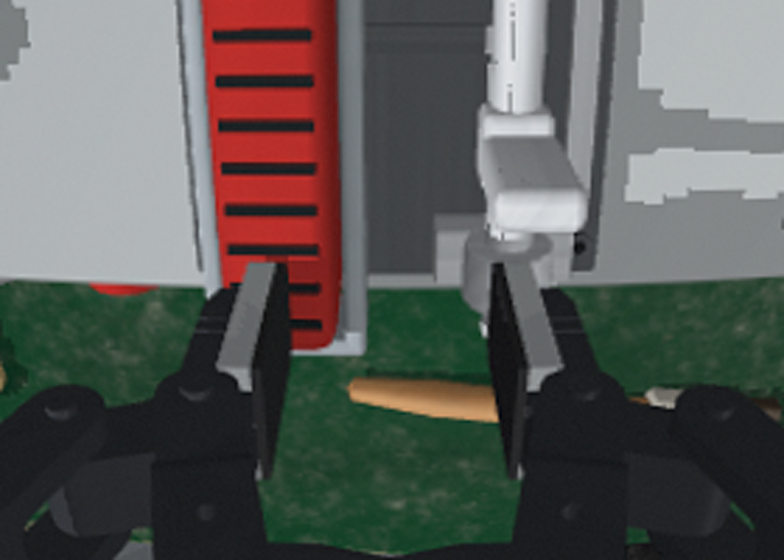

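Call:
send_rows(increments=[[[0,0,0.02,0,0,0],[0.1,0,0,0,0,0],[0.1,0,0,0,0,0],[0.05,0,0,0,0,0]]])

```text
clock: 9.43
eef_pos: [0.4402, -0.104, 0.1132]
tool_rot: [1.0, 0.001, -0.002, 0.0]
ft_force: [-4.3, 0.8, 8.7]
grip_width: 0.0374
```

Call:
send_rows(increments=[[[0.08,0,0,0,0,0],[0.08,0,0,0,0,0],[0.08,0,0,0,0,0]]])

```text
clock: 9.8
eef_pos: [0.4508, -0.104, 0.1131]
tool_rot: [1.0, 0.001, -0.003, 0.0]
ft_force: [-9.1, -0.0, 10.3]
grip_width: 0.0373
```

```bash
python3 - <<'E'
from workcell import *
import cv2,numpy as np
o=get_obs();print(o["eef_pos"],o["ft_force"],o["ft_torque"])
c=camera("wrist");cv2.imwrite("pics/i_wrist.png",cv2.resize(c["color"][100:300,180:460,::-1],None,fx=2.8,fy=2.8,interpolation=cv2.INTER_CUBIC))
E
```

```text
[ 0.45083174 -0.10395645  0.11307353] [-9.08972207 -0.03549674 10.25210185] [0.12178162 1.75904684 0.07400928]
```

View pics/i_wrist.png

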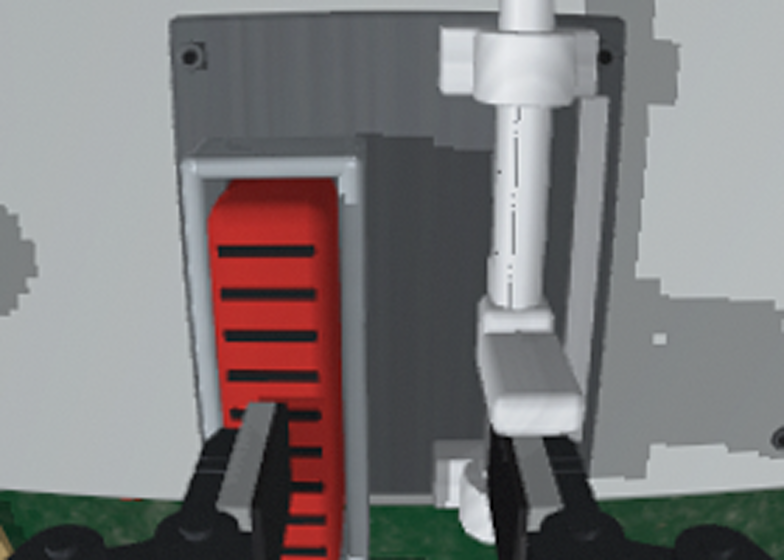

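Call:
send_rows(increments=[[[0.08,0,0,0,0,0],[0.08,0,0,0,0,0],[0.06,0,0,0,0,0]]])

```text
clock: 10.22
eef_pos: [0.4618, -0.1039, 0.113]
tool_rot: [1.0, 0.001, -0.003, 0.0]
ft_force: [-8.6, -0.2, 9.9]
grip_width: 0.0374
```

Call:
send_rows(increments=[[[0.05,0,0,0,0,0],[0.04,0,0,0,0,0],[0,0,0,0,0,0]]])

```text
clock: 10.6
eef_pos: [0.4666, -0.1039, 0.113]
tool_rot: [1.0, 0.001, -0.003, 0.0]
ft_force: [-6.9, 0.2, 8.7]
grip_width: 0.0374
```

Call:
send_rows(increments=[[[0.03,0,0,0,0,0],[0.02,0,0,0,0,0],[0,0,0,0,0,0]]])

```text
clock: 10.98
eef_pos: [0.4684, -0.1039, 0.1131]
tool_rot: [1.0, 0.001, -0.003, 0.0]
ft_force: [-9.2, 0.4, 10.4]
grip_width: 0.0376
```

Call:
send_rows(increments=[[[0.03,0,0,0,0,0],[0.02,0,0,0,0,0],[0,0,0,0,0,0]]])

```text
clock: 11.35
eef_pos: [0.4685, -0.1039, 0.1128]
tool_rot: [1.0, 0.001, -0.006, 0.001]
ft_force: [-14.5, -0.3, 14.4]
grip_width: 0.0373
```

Call:
send_rows(increments=[[[0,0,-0.08,0,0,0],[0,0,-0.08,0,0,0],[0,0,-0.08,0,0,0],[-0.1,0,-0.1,0,0,0],[-0.1,0,-0.4,0,0,0],[-0.8,0.6,-0.6,0,0,0],[-0.9,0.6,-0.4,0,0,0],[-0.9,0.6,0,0,0,0]]])

```text
clock: 12.35
eef_pos: [0.3351, -0.1959, 0.2024]
tool_rot: [1.0, 0.002, 0.003, 0.002]
ft_force: [0.9, -0.8, -0.1]
grip_width: 0.0375
```

```bash
python3 - <<'E'
from workcell import *
import cv2,numpy as np
from h import *
o=get_obs();print(o["clock"],o["eef_pos"],o["ft_force"])
c=camera("top");np.savez("j_top.npz",**c);P=cloud(c)
im=c["color"][110:300,260:460,::-1];cv2.imwrite("pics/j_top.png",cv2.resize(im,None,fx=3,fy=3,interpolation=cv2.INTER_CUBIC))
c2=camera("scene");np.savez("j_scene.npz",**c2);im=c2["color"][130:250,330:490,::-1];cv2.imwrite("pics/j_scene.png",cv2.resize(im,None,fx=5,fy=5,interpolation=cv2.INTER_CUBIC))
for c in(c,c2):
    P=cloud(c);hsv=cv2.cvtColor(c["color"],cv2.COLOR_RGB2HSV)
    m=((hsv[...,0]<8)|(hsv[...,0]>172))&(hsv[...,1]>150)&(P[...,2]>.1)&(P[...,2]<.13)&(P[...,0]>.4)&(P[...,0]<.7)
    print("catch z",np.median(P[m][:,2]))
    w=(abs(P[...,1]+.127)<.007)&(P[...,2]>.118)&(P[...,0]>.4)&(P[...,0]<.53)&(P[...,2]<.135)
    print("lug",w.sum(),np.percentile(P[w],[2,50,98],axis=0))
E
```

```text
12.35 [ 0.33509296 -0.19589436  0.20239303] [ 0.87288258 -0.78058074 -0.13304922]
catch z 0.1142299469683472
lug 35 [[ 0.47636403 -0.13256596  0.11829142]
 [ 0.48012715 -0.12675596  0.12472135]
 [ 0.48353094 -0.12050378  0.12654046]]
catch z 0.11201989449064481
lug 33 [[ 0.47744315 -0.13350807  0.1184573 ]
 [ 0.47969217 -0.12468413  0.12231931]
 [ 0.4846896  -0.12024865  0.12459925]]
```

View pics/j_top.png

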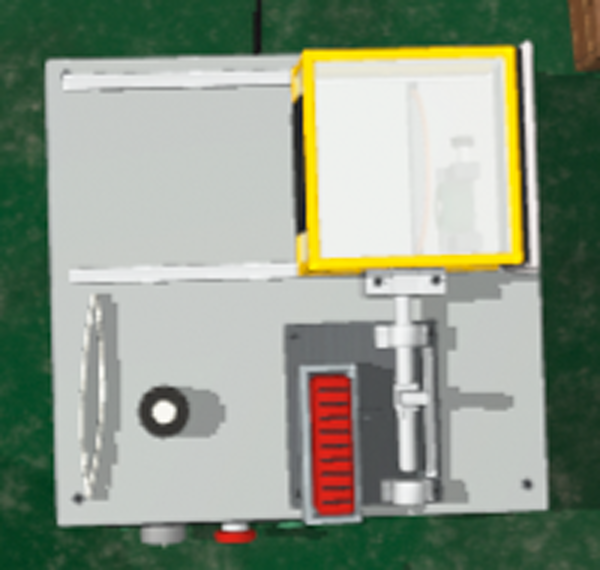

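View pics/j_scene.png

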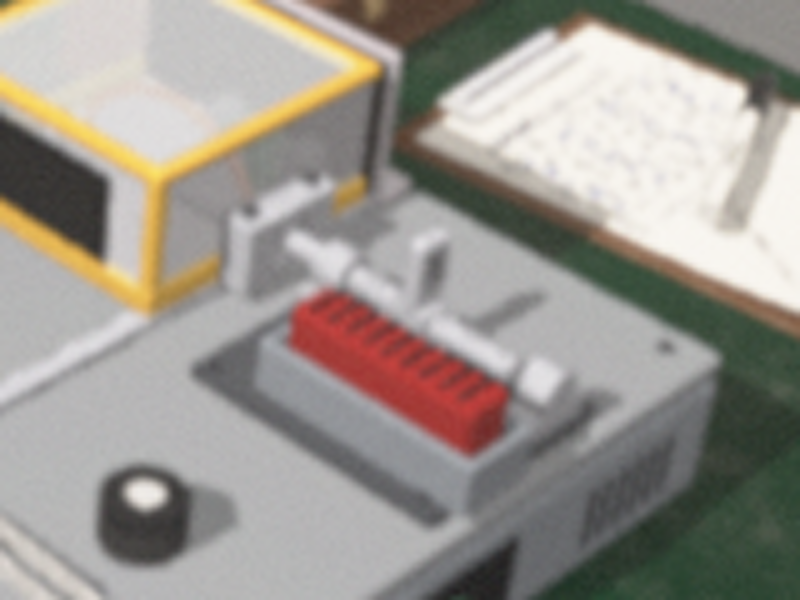

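Both views show the bolt in the striker block, with the lug about 27–28 mm ahead of its start. The catch is back at its starting height (0.114 m, 0.112 m in the scene view), and the guard is shut against the end plate. The sample and tweezers have not moved, and the arm is clear.

```bash
python3 -c "
from workcell import *
print(job_done())"
```

```text
the job is handed in; nothing more can be done
None
```

The saw is ready to run, and I handed the job in at about 12.5 s of the 45 s allowed; the hand-in gives no verdict.

- **Guard:** I pushed it about 62 mm with the closed fingers until it met the end plate, where the wrist force reached about 21 N. Later pictures show it still shut.
- **Catch and bolt:** One fingertip held the catch about 7 mm down, with a vertical force of about 9–10 N. The side of the other finger pushed the lug until the bolt stopped, at about 14 N, and then I lifted off.
- **Last camera checks:**
  - The lug is about 27–28 mm ahead of its start and the bolt sits in the striker block.
  - The catch top is back at its starting height within 1 mm in both views.
  - The sample and tweezers look unmoved.
  - The arm is clear and nothing touches it.
- **What went wrong:** Near the guard the last joint reached its range limit (it read 3.1415 rad), so the tool turned and shifted slightly. I turned it back about 3° before touching the guard.
- **Small disagreement:** The top and scene cameras differ by about 2 mm in height throughout, which is within the stated calibration.

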